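Vent the chamber sealer and crack its stuck lid

ROBOT

A 6-joint arm with a two-finger parallel gripper is mounted at the origin on a cart in front of the work surface, level with it; the furniture and walls round the work are solid. World frame = base frame: x ahead of the robot, y to its left, z up, the work surface at z = 0. Lengths are in mm, angles in degrees, forces in N, time in s.
With the tool pointing down it reaches from about 350 to 850 mm from the base axis. Payload 8.1 kg.
Tool frame: the origin (TCP) lies between the finger pads; the fingertips stand 22 mm ahead of it and the grasp point (between the pads) lies 3 mm ahead of it (r.nose_length is the z of the fingertips in the tool frame, in mm); z points along the fingers, x is the direction in which the jaws open and shut, and the axes are right-handed (so a half turn about z gives the same grasp; the last joint's range is limited). The gripper opens to 85 mm and grips with 20 to 120 N. Pads are 22 mm wide; open, the fingers measure 114 mm over their backs; the gripper's body (76 mm by 85 mm) begins 54 mm behind the grasp point. The pads swing forward as they close: fully open they stand 13 mm farther back than shut.
Start: joints at [-4.893, 7.471, 85.268, -0, 87.261, -4.893], TCP at [600.005, 0.022, 253.292] pointing down, gripper open.
Joint ranges: [-169.43, 169.43], [-51.17, 129.36], [1.28, 143.12], [-76.62, 256.62], [0, 156.53], [-152.29, 152.29]. Speed limits (degrees/s): [136.94, 136.94, 159.86, 180, 180, 180].

INTERFACE

Orientations are given as [roll, pitch, yaw] about the fixed x, y, z axes, in that order (R = Rz(yaw) Ry(pitch) Rx(roll)).
In Python, from bench import r gives the robot as it stands.
- The arm moves only by the shell command python3 -m jog 'ROWS' [FORCE]. ROWS is JSON, a list of rows, each a list of 5 numbers: the shift along the tool's x, y, z in m, then the turn about the tool's z in degrees, then the opening in per cent of the stroke, from 0 (shut) to 100 (fully open). A call has 1 to 8 rows; each row is the pose to reach, as a shift and turn from the pose measured when the call began, along the tool's axes at that moment; what a row does not reach only later rows make up. A row lasts 1/10 s, in which the tool goes at most 50 mm and 8.59 degrees, less where a joint would pass 70% of its speed; a pose out of reach is approached as far as the arm can. A call with a gripper value outside its range is refused whole. The fingers move at their own pace and stop on an object; FORCE is the grip in N (left out, the last holds). Time passes only in rows, so rows that repeat a pose let the fingers close. It gives the time, the measured TCP pose, the force and the opening at its end, in the units of the state.
- r.sense(): the state, without advancing time (a new reading comes with each control period).
- r.snapshot(name): name is "scene" or "top" or "wrist"; returns a dict with "image" (420x560x3 uint8, red, green, blue), "K" (3x3 intrinsics, pixels), "T" (4x4, takes a point from camera to world coordinates); the wrist camera has in their place "tool_from_camera" (4x4, takes a point from camera to tool coordinates, whose origin is the TCP and whose axes are the tool frame's). Camera axes: x right, y down, z forward; pixel columns grow to the right and rows downward; lengths in mm; the calibration is good to about 2 mm. A picture is of the moment at which its call begins: read the wrist's pose just before it. There is no depth.
- r.hand_in(): hands the job in, once; it reports no verdict.
Trained networks look in a picture, given as the dict that the camera call returned (one of the last four; its "shot" number tells which), for a name from the list of things; names that differ only in an ending like _2 or _b are one class to them, and where a whole thing is asked for, a point or a joint stands for the part that bears it (a point fixed in the world has none). Each returns a list of dicts, best first, with "conf" (0 to 1); they miss things now and then, are a little off and sometimes report something else, mostly with a low value. They report only what shows in the picture. A call takes as long as a camera call.
- r.search_frame(picture, label): "bbox" ([left, top, right, bottom] in pixels, round what is visible of it).
- r.pinpoint(picture, label): "uv" ([column, row] in pixels: a listed point, or the origin of a listed thing).
The state is a dict: "time": time; "joint_pos": joint angles; "qd": joint speeds; "joint_efforts": joint torques, N m; "tool_pos": TCP position; "tcp_rot": TCP orientation; "ft_force": force on the tool from outside, world axes, zero at the start; "wrist_torque": the same for the moment, N m; "finger_gap": finger opening in mm.
Only numpy, scipy, OpenCV 4.12 (cv2) and the standard library are available. Lean on these libraries where they do the work, as an engineer would, in place of code of your own. Each camera call takes 0.05 s, during which the arm holds its last target. There are 200 camera calls.

TASK

The chamber vacuum sealer on the table has just lidded a jar, and its lid is stuck fast in the lip seal. Press the round stop key fully home and let it up, then press the long vent key the same way (leave the two small square keys alone), and only then pull up on the lid's handle until the seal breaks free. Ease the lid to a gap of about three centimetres at its front edge, never flinging it wide, and finish still holding it there so that air creeps in; leave the things standing round the sealer where they are.

Things in the scene. Friction and masses are not known exactly. Their poses are not given: they have to be found in the camera images.
- sealer_center (a point): a point in the chamber vacuum sealer, 50 mm above the table: a fixed steel and grey tabletop machine, 230 mm wide, 100 mm high to its rim, with a hinged window lid. Axes: x from its front (gauge and keys, towards the robot; 160 mm before this point) to its back (140 mm behind it), y to its left flank, z up. Its place varies by 6 x 6 cm and it may be turned up to 15 degrees
- stop_key_top (a point): centre of the top of the round grey stop key, 24 mm across: the third from the left of four keys in a row on the dark control deck, which slopes down to the front by 12 degrees. It stands 10 mm above the deck, about 85 mm above the table. z axis: out of the deck; it is pressed along -z, nearly straight down. The point sinks with the key
- stop_key (a joint): travel of the stop key in m: 0 up, 0.006 fully home; a spring key, about 1.2 N to start and 4 N fully home, it comes up by itself
- vent_key_top (a point): centre of the top of the long bar-shaped grey vent key, 44 mm along the machine's y by 18 mm: the rightmost key of the row (machine -y side), 62 mm to the right of the stop key; axes and height as for the stop key
- vent_key (a joint): travel of the vent key in m: 0 up, 0.006 fully home; same spring as the stop key
- prog_key_a (a joint): travel in m of the leftmost key, a small square programme key (16 mm), 94 mm to the left of the stop key; not to be pressed; 0 up, 0.006 home
- prog_key_b (a joint): travel in m of the second key from the left, a small square programme key (16 mm), 60 mm to the left of the stop key; not to be pressed; 0 up, 0.006 home
- lid_grip (a point): middle of the lid's round black handle bar, on its axis: 14 mm thick, 92 mm long along the machine's y, on two dark posts 110 mm apart, 34 mm above the lid's frame, about 150 mm above the table when shut. Axes turn with the lid: y along the bar, x to the hinge, z out of the lid. To be pinched from above, one finger before and one behind it. It lies 75 mm behind the keys and 65 mm above their tops
- lid_hinge (a point): middle of the lid's hinge line at the back of the sealer, 106 mm above the table; y axis: the hinge line; its axes are the machine's. When shut, the handle bar's axis lies 184 mm in front of it and 43.5 mm above it; the lid's front edge is 201 mm in front of it
- sealer_lid (a joint): opening angle of the lid in rad: 0 shut, grows as its front rises, stop at 1.25; 0.15 is a gap of 30 mm at the front edge. A sprung lip seal along the front rim grips it: the pull needed at the handle climbs to a peak of 14 to 19 N within 3 mm of lift, falls away by 10 mm, then only the lid's weight is left, 2 to 3 N. It has no stay: let go, it drops and rests on the seal at about 0.07
- berry_jar: loose preserve jar with a grey screw lid, 70 mm wide, 86 mm high, beside the sealer's left flank; bystander, leave it; origin at the centre of its underside
- peach_jar: loose straight preserve jar with a pale yellow lid, 60 mm wide, 92 mm high, also beside the sealer's left flank; bystander; origin at the centre of its underside
- marker: loose fat dark marker pen lying beside the sealer's left flank, 125 mm long, 17 mm thick, its length along its own y; bystander; origin under its middle
- calc: loose pocket calculator lying to the left on the table, 68 x 115 x 13 mm; bystander; origin at the centre of its underside

How it is judged:
By the outcome, as a careful person would: the job done as asked, in the order asked, and still so for the second after the job is handed in, while the arm keeps its last pose, push and grip.
It also fails if it takes over 40 s, if anything falls off the work surface, if the arm or the gripper's body presses on something with over 40 N, if the wrist force passes 120 N, or if a joint passes its speed limit or range.

## Working session

There is one attempt and no reset: what is moved stays moved. The work goes in short steps, Python scripts to look and compute and a shell command to move; the robot and the scene stay as the last step left them, time stands still between calls to the robot, and variables do not carry over. Pictures are saved under pics/ and viewed, about 8 in all and at most 12, crops included, and the job is handed in when it is done.

```bash
mkdir -p pics
cat > h.py <<'E'
import numpy as np,cv2
from bench import r
from scipy.spatial.transform import Rotation as Ro
def toolT():
    s=r.sense();T=np.eye(4);T[:3,:3]=Ro.from_euler('xyz',s['tcp_rot'],degrees=True).as_matrix();T[:3,3]=s['tool_pos'];return T
def snap(n):
    t=toolT();p=r.snapshot(n);T=np.array(p['T']) if 'T' in p else t@np.array(p['tool_from_camera']);return p,T
def ray(p,T,uv):
    d=np.linalg.inv(np.array(p['K']))@[uv[0],uv[1],1];d=T[:3,:3]@d;return T[:3,3],d/np.linalg.norm(d)
def atz(p,T,uv,z):
    o,d=ray(p,T,uv);return o+d*(z-o[2])/d[2]
def save(p,n): cv2.imwrite('pics/'+n,p['image'][:,:,::-1])
def tri(rs):
    A=np.zeros((3,3));b=np.zeros(3)
    for o,d in rs:
        P=np.eye(3)-np.outer(d,d);A+=P;b+=P@o
    x=np.linalg.solve(A,b);return x,[float(np.linalg.norm((np.eye(3)-np.outer(d,d))@(x-o))) for o,d in rs]
E
python3 - <<'E'
from h import *
print(r.sense())
Z=dict(stop_key_top=85,vent_key_top=85,lid_grip=150,lid_hinge=106,sealer_center=50)
R={k:[] for k in Z}
for c in('scene','top','wrist'):
    p,T=snap(c);save(p,c+'0.png');print(c,T[:3,3].round())
    for k,z in Z.items():
        for q in r.pinpoint(p,k)[:2]:
            print(k,np.round(q['uv'],1),round(q['conf'],2),atz(p,T,q['uv'],z).round(1))
            if q['conf']>.4:R[k].append(ray(p,T,q['uv']))
for k in Z:
    if len(R[k])>1:print(k,*tri(R[k]))
E
python3 -c "
import cv2,numpy as np
a=[cv2.imread('pics/%s0.png'%c) for c in('scene','top','wrist')]
b=np.vstack([np.hstack([cv2.resize(a[0],(400,300)),cv2.resize(a[1],(400,300))]),np.hstack([cv2.resize(a[2],(400,300)),np.zeros((300,400,3),np.uint8)])])
cv2.imwrite('pics/all0.png',b)"
```

```text
{'time': 0.0, 'joint_pos': array([-4.89487119e+00,  7.51611300e+00,  8.53286867e+01,  1.32533720e-04,
        8.72608370e+01, -4.89313027e+00]), 'qd': array([ 0.09286803,  0.00627296,  0.06378   ,  0.09531033, -0.04034166,
        0.04268764]), 'joint_efforts': array([-1.90700346e-03, -5.69404185e+01, -5.00557995e+01, -2.19391650e-04,
        1.44415747e-02,  7.24149572e-05]), 'tool_pos': array([5.99499288e+02, 4.70470329e-02, 2.52239590e+02]), 'tcp_rot': array([-1.79990858e+02,  1.05240337e-01, -1.73897624e-03]), 'ft_force': array([ 0.39378825, -0.65706794, -0.23889074]), 'wrist_torque': array([ 0.01107776, -0.04860648, -0.01054707]), 'finger_gap': 85.83872074523904}
scene [ -61. -275.  586.]
stop_key_top [298.  257.4] 0.59 [500.2  47.8  85. ]
stop_key_top [353.3 287.8] 0.58 [473.  -90.3  85. ]
vent_key_top [385.7 298.4] 0.76 [ 477.3 -152.4   85. ]
lid_grip [361.1 236.5] 0.88 [551.1 -68.5 150. ]
lid_grip [386.3 298.7] 0.55 [ 407.2 -169.4  150. ]
lid_hinge [373.4 214.2] 0.57 [717.1 -37.2 106. ]
top [ 383.  137. 1172.]
stop_key_top [371.4 246.9] 0.65 [475.3 -93.7  85. ]
vent_key_top [391.1 243.1] 0.58 [ 485.7 -147.1   85. ]
lid_grip [366.2 218.2] 0.74 [543.5 -69.4 150. ]
sealer_center [202.2 248.6] 0.25 [472.5 371.5  50. ]
wrist [600.  70. 373.]
stop_key_top [143.5 287.2] 0.35 [468.4 -95.2  85. ]
vent_key_top [162.8 338.1] 0.56 [ 481.8 -154.6   85. ]
lid_grip [204.5 297.4] 0.85 [544.3 -66.7 150. ]
lid_hinge [420.2 247. ] 0.84 [727.1 -43.4 106. ]
stop_key_top [442.04587416 -60.58850512 141.3161536 ] [67.74238442600856, 48.05631542913458, 34.85284399737614]
vent_key_top [ 483.15695493 -151.03677579   83.22912887] [2.7405591913569216, 4.374437442751762, 4.007217310367134]
lid_grip [537.50831572 -97.2621363  100.38249395] [58.18276981787604, 72.50546302795104, 22.4977023262224, 5.419386322526851]
lid_hinge [723.23271859 -39.16192729 106.25837257] [4.708684507138617, 4.708684507138643]
```

View pics/all0.png

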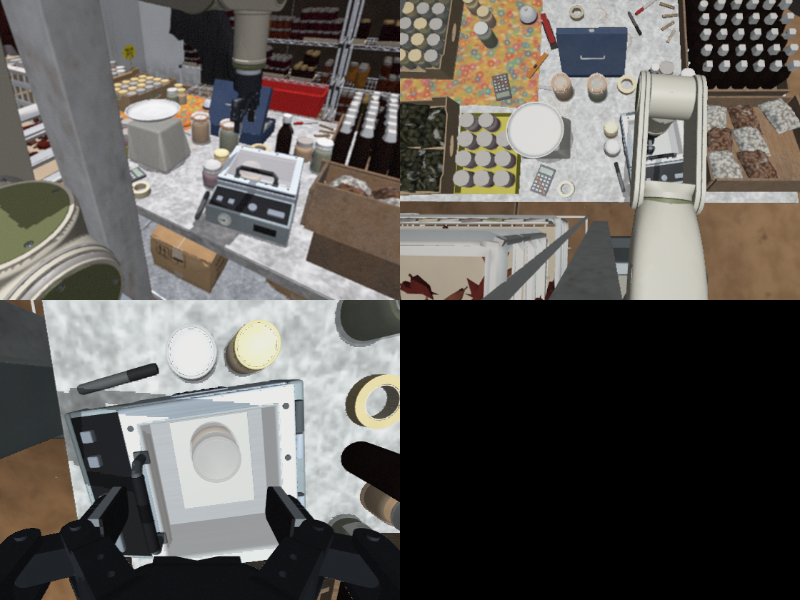

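The keys and handle agree with the given geometry, with the machine turned about +9°. I'll move over the stop key with the fingers shut and look again from close.

```bash
python3 -m jog '[[-0.03,0.02,0.01,-3,0],[-0.065,0.045,0.02,-6,0],[-0.1,0.07,0.03,-9,0],[-0.127,0.092,0.03,-9,0],[-0.127,0.092,0.03,-9,0],[-0.127,0.092,0.03,-9,0]]' 30
cat > look.py <<'E'
from h import *
import sys
Z=dict(stop_key_top=85,vent_key_top=85,prog_key_a=85,lid_grip=150,lid_hinge=106)
p,T=snap('wrist');save(p,sys.argv[1])
print(r.sense()['ft_force'].round(1),r.sense()['tool_pos'].round(1),r.sense()['tcp_rot'].round(1))
for k,z in Z.items():
    for q in r.pinpoint(p,k)[:2]: print(k,np.round(q['uv'],1),round(q['conf'],2),atz(p,T,q['uv'],z).round(1))
E
python3 look.py w1.png
```

```text
time: 1.5
tool_pos: [473.0, -92.4, 223.7]
tcp_rot: [180.0, -0.1, 8.9]
ft_force: [0.2, -0.0, -0.5]
finger_gap: 0.2
[ 0.1 -0.1 -0.2] [473.5 -92.  223.8] [ 1.8e+02 -1.0e-01  9.0e+00]
stop_key_top [273.5 203.5] 0.87 [470.9 -93.8  85. ]Traceback (most recent call last):
  File "look.py", line 7, in <module>
    for q in r.pinpoint(p,k)[:2]: print(k,np.round(q['uv'],1),round(q['conf'],2),atz(p,T,q['uv'],z).round(1))
             ~~~~~~~~~~^^^^^
ValueError: it knows: berry_jar, calc, lid_grip, lid_hinge, marker, peach_jar, sealer_center, stop_key_top, vent_key_top
```

View pics/w1.png

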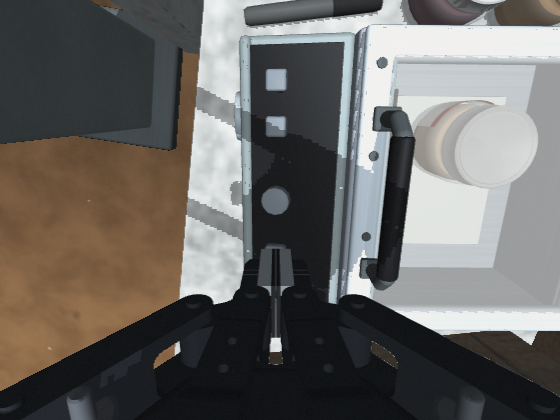

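The view is clear: square keys at (276,79) and (275,126), stop key at (274,201), and yaw is aligned. I'll descend onto the stop key.

```bash
python3 -m jog '[[-0.0025,0.001,0.035,0,0],[-0.0025,0.001,0.07,0,0],[-0.0025,0.001,0.095,0,0],[-0.0025,0.001,0.108,0,0],[-0.0025,0.001,0.108,0,0]]'; python3 -m jog '[[0,0,0.003,0,0],[0,0,0.006,0,0],[0,0,0.006,0,0]]'
```

```text
time: 2.15
tool_pos: [470.7, -92.0, 113.7]
tcp_rot: [-179.9, 0.1, 9.1]
ft_force: [0.0, -0.4, -1.4]
finger_gap: -0.1
time: 2.45
tool_pos: [471.3, -92.1, 108.5]
tcp_rot: [-179.9, 0.1, 9.1]
ft_force: [-0.8, 0.5, 0.1]
finger_gap: -0.2
```

```bash
python3 -m jog '[[0,0,0.0015,0,0],[0,0,0.003,0,0],[0,0,0.003,0,0]]'; python3 -m jog '[[0,0,0.0015,0,0],[0,0,0.003,0,0],[0,0,0.003,0,0]]'
```

```text
time: 2.75
tool_pos: [471.9, -92.3, 106.0]
tcp_rot: [-180.0, -0.0, 9.1]
ft_force: [1.1, -0.1, 2.2]
finger_gap: 0.5
time: 3.05
tool_pos: [472.3, -92.3, 103.3]
tcp_rot: [-180.0, -0.1, 9.1]
ft_force: [1.3, 0.5, 3.3]
finger_gap: 0.1
```

```bash
python3 -m jog '[[0,0,0.0015,0,0],[0,0,0.003,0,0],[0,0,0.003,0,0]]'; python3 -m jog '[[0,0,0.001,0,0],[0,0,0.002,0,0],[0,0,0.002,0,0]]'
```

```text
time: 3.35
tool_pos: [472.9, -92.3, 101.5]
tcp_rot: [-180.0, -0.1, 9.1]
ft_force: [-3.5, 2.4, 13.4]
finger_gap: 0.1
time: 3.65
tool_pos: [473.1, -92.3, 101.2]
tcp_rot: [180.0, -0.1, 9.1]
ft_force: [-8.2, 3.9, 20.9]
finger_gap: -0.2
```

The stop key is home: hard stop at 101.3, about 21 N. I'll lift off and move to the vent key.

```bash
python3 -m jog '[[0,0,-0.01,0,0],[0,0,-0.03,0,0],[-0.002,0.03,-0.03,0,0],[-0.002,0.062,-0.03,0,0],[-0.002,0.062,-0.03,0,0],[-0.002,0.062,-0.03,0,0]]'
python3 look.py w2.png 2>/dev/null
```

```text
time: 4.25
tool_pos: [480.3, -154.1, 130.6]
tcp_rot: [-180.0, -0.0, 9.0]
ft_force: [-0.1, 0.4, 0.3]
finger_gap: 0.1
[-0.4  0.1 -0.1] [ 480.3 -153.5  130.5] [-179.9   -0.     9.1]
stop_key_top [277.4 130.9] 0.64 [470.9 -92.8  85. ]
vent_key_top [278.7 246. ] 0.56 [ 481.3 -153.3   85. ]
```

View pics/w2.png

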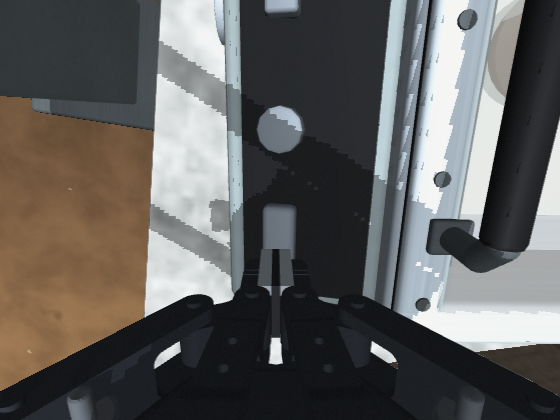

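The stop key is up again at (280,130), and the vent key is under the fingers at (279,205–250). I'll press it.

```bash
python3 -m jog '[[0,0,0.01,0,0],[0,0,0.02,0,0],[0,0,0.023,0,0],[0,0,0.0255,0,0],[0,0,0.0275,0,0],[0,0,0.0275,0,0]]'; python3 -m jog '[[0,0,0.001,0,0],[0,0,0.003,0,0],[0,0,0.003,0,0]]'
```

```text
time: 5.0
tool_pos: [480.4, -152.7, 103.1]
tcp_rot: [-179.9, -0.1, 9.1]
ft_force: [-2.4, 2.3, 3.4]
finger_gap: 0.3
time: 5.3
tool_pos: [480.9, -152.8, 101.3]
tcp_rot: [-179.9, -0.1, 9.1]
ft_force: [-4.9, 4.3, 12.0]
finger_gap: 0.0
```

```bash
python3 -m jog '[[0,0,0.001,0,0],[0,0,0.002,0,0],[0,0,0.002,0,0]]'; python3 -m jog '[[0,0,-0.02,0,0],[0,0,-0.06,0,0],[0,0,-0.1,0,30],[0,0,-0.12,0,70],[0,-0.03,-0.12,0,70],[0,-0.03,-0.12,0,70]]'
python3 look.py w3.png
```

```text
time: 5.6
tool_pos: [481.1, -152.8, 101.1]
tcp_rot: [-179.9, -0.1, 9.2]
ft_force: [-8.4, 5.8, 17.9]
finger_gap: -0.1
time: 6.2
tool_pos: [476.5, -121.9, 222.2]
tcp_rot: [-180.0, -0.2, 9.2]
ft_force: [0.3, 0.5, 0.0]
finger_gap: 57.9
[-0.4  0.1 -0.6] [ 476.3 -122.8  221.5] [-180.    -0.2    9.2]
stop_key_top [271.8 167.3] 0.97 [468.7 -93.5  85. ]
vent_key_top [276.2 240.5] 0.63 [ 482.1 -154.3   85. ]Traceback (most recent call last):
  File "look.py", line 7, in <module>
    for q in r.pinpoint(p,k)[:2]: print(k,np.round(q['uv'],1),round(q['conf'],2),atz(p,T,q['uv'],z).round(1))
             ~~~~~~~~~~^^^^^
ValueError: it knows: berry_jar, calc, lid_grip, lid_hinge, marker, peach_jar, sealer_center, stop_key_top, vent_key_top
```

View pics/w3.png

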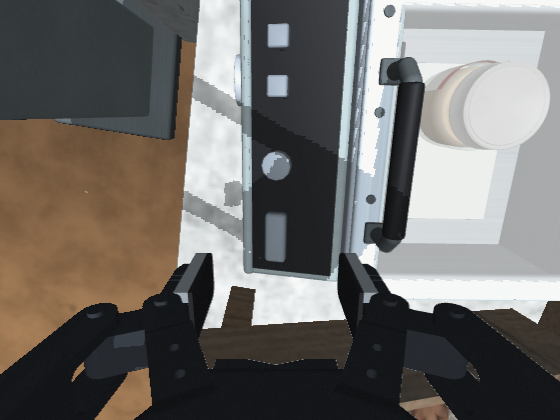

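Both keys are up again, at (276,165) and (276,236). The bar runs from about (408,80) to (396,235).

```bash
sed -i 's/prog_key_a=85,//' look.py; python3 look.py w3b.png
python3 - <<'E'
from h import *
p,T=snap('wrist')
for uv in [(408,85),(403,158),(397,228)]: print(atz(p,T,uv,150).round(1))
print(T[:3,:3].round(3))
E
```

```text
[ 0.2 -0.2 -1. ] [ 476.  -123.7  220.7] [-1.8e+02 -1.0e-01  9.2e+00]
stop_key_top [276.8 166.4] 0.96 [471.7 -93.7  85. ]
vent_key_top [276.5 237.1] 0.74 [ 481.  -152.5   85. ]
lid_grip [403.7 157.7] 0.6 [542.1 -66.9 150. ]
[533.8 -28.1 150. ]
[541.6 -67.3 150. ]
[ 549.4 -109.9  150. ]
[[ 0.988  0.151  0.044]
 [ 0.157 -0.949 -0.273]
 [ 0.     0.277 -0.961]]
```

```bash
python3 -m jog '[[0.025,-0.015,0,0,60],[0.05,-0.03,0,0,60],[0.0752,-0.045,0,-0.6,60],[0.0752,-0.045,0.01,-0.6,60],[0.0752,-0.045,0.01,-0.6,60]]'
python3 look.py w4.png
```

```text
time: 7.15
tool_pos: [542.3, -67.0, 208.9]
tcp_rot: [-179.9, 0.1, 9.8]
ft_force: [-0.5, -0.3, -0.2]
finger_gap: 51.4
[0.7 0.1 0.5] [542.1 -67.4 209.6] [-1.799e+02  1.000e-01  9.700e+00]
stop_key_top [183.4 223.5] 0.97 [471.9 -92.3  85. ]
```

View pics/w4.png

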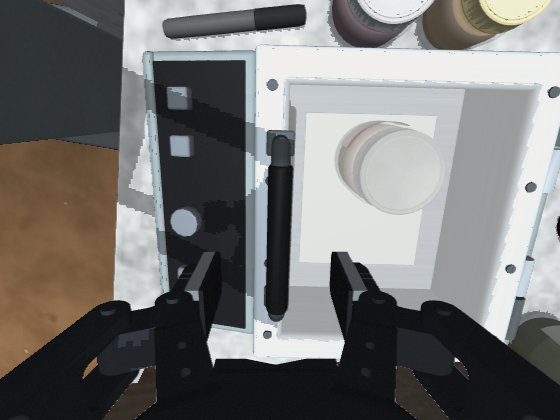

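The bar is centred between the open fingers. I'll descend and grip.

```bash
python3 -m jog '[[0.001,0,0.025,0,60],[0.001,0,0.045,0,60],[0.001,0,0.057,0,60],[0.001,0,0.057,0,60],[0.001,0,0.057,0,60]]'; python3 -m jog '[[0,0,0,0,0],[0,0,0,0,0],[0,0,0,0,0],[0,0,0,0,0],[0,0,0,0,0],[0,0,0,0,0]]' 60
```

```text
time: 7.9
tool_pos: [544.0, -68.0, 155.0]
tcp_rot: [-180.0, -0.1, 9.6]
ft_force: [-0.2, 0.3, 0.3]
finger_gap: 51.3
time: 8.5
tool_pos: [544.1, -68.3, 156.3]
tcp_rot: [-180.0, -0.1, 9.6]
ft_force: [-4.4, -0.7, 6.8]
finger_gap: 11.9
```

Run:
```python
from h import *
p,T=snap('wrist');save(p,'w5.png');s=r.sense();print(s['ft_force'],s['tool_pos'],s['finger_gap'],s['wrist_torque'])
for k in('lid_grip','lid_hinge'):
    for q in r.pinpoint(p,k)[:1]:print(k,q,atz(p,T,q['uv'],150 if k=='lid_grip' else 106))
```

```text
[-5.29718985 -1.06972845  7.07635016] [544.16954369 -68.28555334 156.32009257] 11.947239989791923 [-0.08476531  0.76977448 -0.23898193]
lid_grip {'uv': [276.1, 282.7], 'conf': 0.56} [543.73152532 -68.21935725 150.        ]
```

View pics/w5.png

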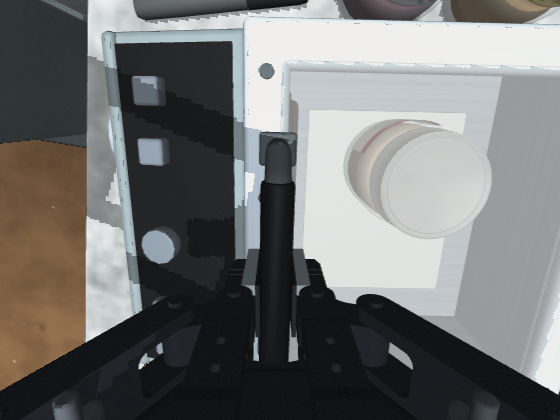

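The pinch is well round the bar. I'll start the pull gently along the arc (0.15 rad means +27 mm up and +8.6 mm towards the hinge).

```bash
python3 -m jog '[[0,0,-0.001,0,0],[0,0,-0.002,0,0],[0.0005,0,-0.003,0,0],[0.0005,0,-0.003,0,0]]' 80;  python3 -m jog '[[0,0,-0.001,0,0],[0.0005,0,-0.002,0,0],[0.0005,0,-0.003,0,0],[0.0005,0,-0.003,0,0]]'
```

```text
time: 9.05
tool_pos: [544.2, -68.2, 157.2]
tcp_rot: [-180.0, -0.1, 9.6]
ft_force: [7.0, -2.6, -15.8]
finger_gap: 11.3
time: 9.45
tool_pos: [544.4, -68.2, 158.1]
tcp_rot: [-180.0, -0.0, 9.6]
ft_force: [7.7, -1.4, -17.0]
finger_gap: 11.4
```

```bash
python3 -m jog '[[0.0005,0,-0.002,0,0],[0.001,0,-0.004,0,0],[0.001,0,-0.004,0,0],[0.001,0,-0.004,0,0]]'
```

```text
time: 9.85
tool_pos: [545.3, -68.1, 161.4]
tcp_rot: [-179.9, 0.0, 9.6]
ft_force: [4.6, -1.6, -8.2]
finger_gap: 11.2
```

```bash
python3 -m jog '[[0.0005,0,-0.0015,0,0],[0.001,0,-0.003,0,0],[0.0015,0,-0.0045,0,0],[0.0015,0,-0.006,0,0],[0.0015,0,-0.006,0,0]]'; python3 -m jog '[[0.0005,0,-0.002,0,0],[0.001,0,-0.004,0,0],[0.0015,0,-0.006,0,0],[0.0025,0,-0.008,0,0],[0.0025,0,-0.008,0,0]]'
python3 look.py w6.png
```

```text
time: 10.35
tool_pos: [547.2, -67.9, 168.4]
tcp_rot: [-180.0, -0.1, 9.6]
ft_force: [0.3, 0.4, 4.1]
finger_gap: 11.0
time: 10.85
tool_pos: [549.7, -67.5, 176.6]
tcp_rot: [-180.0, -0.1, 9.6]
ft_force: [-0.3, 0.2, -0.9]
finger_gap: 11.2
[ 0.  -0.3 -1.2] [549.8 -67.5 176.6] [-1.8e+02 -1.0e-01  9.6e+00]
stop_key_top [158.  238.1] 0.95 [470.8 -93.7  85. ]
lid_grip [276.7 282.7] 0.75 [551.5 -78.5 150. ]
lid_hinge [159.3 237.1] 0.49 [478.2 -83.4 106. ]
```

View pics/w6.png

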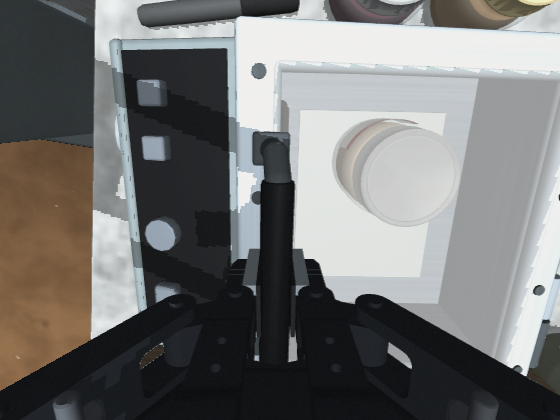

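No slip (grip at the same pixel, 276,283) and the lid is visibly raised. About 6.5 mm remain.

```bash
python3 -m jog '[[0.0005,0,-0.0015,0,0],[0.001,0,-0.003,0,0],[0.002,0,-0.005,0,0],[0.0025,0,-0.0065,0,0],[0.0025,0,-0.0065,0,0],[0.0025,0,-0.0065,0,0],[0.0025,0,-0.0065,0,0]]'
python3 - <<'E'
from h import *
for c in('scene','wrist'):
    p,T=snap(c);save(p,c+'7.png')
    for k in('lid_grip',):
        for q in r.pinpoint(p,k)[:1]:print(c,k,q,atz(p,T,q['uv'],177))
s=r.sense();print(s['tool_pos'],s['ft_force'],s['finger_gap'])
import cv2
a=cv2.imread('pics/scene7.png')[170:350,260:460];b=cv2.imread('pics/wrist7.png')
cv2.imwrite('pics/c7.png',np.hstack([cv2.resize(a,(440,400)),cv2.resize(b,(360,400))]))
E
```

```text
time: 11.8
tool_pos: [552.1, -67.1, 183.1]
tcp_rot: [-180.0, -0.1, 9.6]
ft_force: [-1.6, -3.0, -1.7]
finger_gap: 11.5
scene lid_grip {'uv': [363.1, 228.3], 'conf': 0.88} [541.44990423 -74.04636924 177.        ]
wrist lid_grip {'uv': [274.8, 281.3], 'conf': 0.91} [550.97435988 -66.39228774 177.        ]
[552.11993113 -67.10445662 183.09142528] [-0.80013093 -1.48177221 -2.20741652] 10.957780182532419
```

View pics/c7.png

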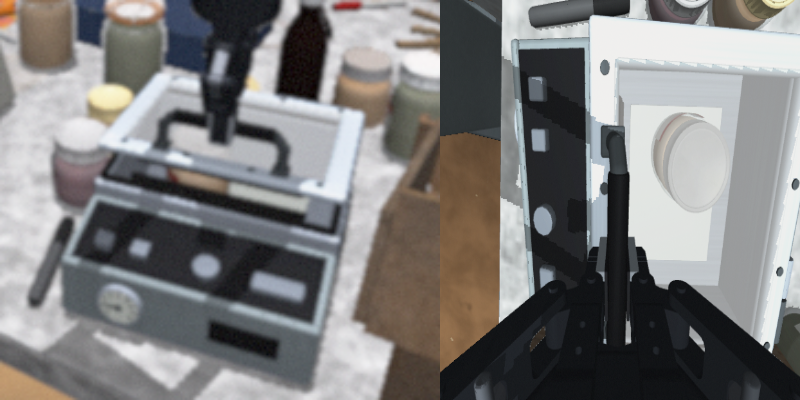

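The lid is up with a visible gap at the front, the keys are up, the jars and marker are in place, and the grip carries about 2 N, which matches the lid's weight. I'll hand in.

```bash
python3 -c "
from bench import r
r.hand_in()"
```

```text
the job is handed in; nothing more can be done
```

I pressed the stop key and then the vent key fully home, and each came up again. Then I broke the lid's seal and handed the job in at about 12 s, still holding the lid by its handle.

- **Keys:** both reached a hard stop about 6 mm down, at roughly 21 N for the stop key and 18 N for the vent key. The pictures afterwards showed both up. I never touched the two square keys.
- **Seal:** it let go at about 17–19 N of pull, and I eased the lid up in small steps with no jump.
- **Gap:** the handle rose 26.8 mm, which works out to about 0.15 rad, or 30 mm at the front edge. I calculated this from the arm's position and did not measure the gap directly.
- **Last checks:** about 2 N hung on the gripper, which fits the lid's weight. The handle kept its place between the fingers, so it had not slipped. In the last pictures the jars and marker looked undisturbed; I did not check the calculator.
- **Disagreements:** the finger gap read 11–12 mm on the 14 mm bar. In the last scene-camera picture the handle came out about 13 mm from where the arm and wrist camera put it. I relied on the arm and wrist camera.

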